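Change the sample jar on the balance

ROBOT

A 6-joint arm with a two-finger parallel gripper is mounted at the origin on the work surface. World frame = base frame: x ahead of the robot, y to its left, z up, the work surface at z = 0. Lengths are in m, angles in degrees, forces in N, time in s.
With the tool pointing down it reaches from about 0.425 to 0.95 m from the base axis. Payload 14.7 kg.
Tool frame: the origin (TCP) lies at the very end of the fingers, on their centre line; the grasp point (between the pads) lies 19 mm behind it; z points along the fingers, y is the line along which they close (so a half turn about z gives the same grasp; the last joint's range is limited). The gripper opens to 85 mm and grips with 20 to 120 N. Pads are 22 mm wide; open, the fingers measure 114 mm over their backs; the gripper's body (76 mm by 85 mm) begins 54 mm behind the grasp point. The pads swing forward as they close: fully open they stand 13 mm farther back than shut.
Start: joints at [65.627, 27.513, 91.461, -0, 61.026, -2.67], TCP at [0.24, 0.604, 0.231] pointing down, gripper open.
Joint ranges: [-157.49, 157.49], [-46.99, 117.5], [13.45, 153.17], [-89.5, 269.5], [5.16, 153.95], [-167.48, 167.48]. Speed limits (degrees/s): [108.29, 108.29, 136.94, 172.46, 172.46, 172.46].

INTERFACE

Orientations are given as a 3x3 rotation matrix whose columns are the frame's x, y, z axes.
In Python, from rig import env gives the robot as it stands.
- The arm moves only by the tool apply_moves, never from a script. Its argument "steps" is a list of rows, each a list of 2 entries, a list of its own where there are three numbers: the shift along the tool's x, y, z each as a share of 0.04 m, from -1 to 1, then the turn, a rotation vector about the tool's x, y, z each as a share of 4 degrees, from -1 to 1. In form: [[[tx, ty, tz], [rx, ry, rz]], ...]. A call has 1 to 12 rows; each row shifts and turns the commanded pose from where the row before left it, along the tool's axes as they then stand; what a row does not reach is not made up. A row lasts 1/12 s, in which the tool goes at most 41.7 mm and 7.16 degrees, less where a joint would pass 70% of its speed; a pose out of reach is approached as far as the arm can. A call with a number of a shift or a turn outside -1 to 1 is refused whole. A call with a gripper value outside its range is refused whole. "jaw" is the opening, from -1 (shut) to 1 (fully open), so that 0 is half open, set as the call begins (left out, the last holds). The fingers move at their own pace and stop on an object; the grip force is fixed at half the most. Time passes only in rows, so rows that do not move let the fingers close. It gives the time, the measured TCP pose, the force, the opening and the grip force at its end, in the units of the state.
- env.get_state(): the state, without advancing time (a new reading comes with each control period).
- env.camera(name): name is "scene" or "top"; returns (picture, depth): 384x512x3 uint8, red, green, blue; 384x512 float32, m along the optical axis (not along the pixel's ray), 0 where there is no reading.
- env.camera_params(name): a dict with "intrinsics" (3x3 intrinsics, pixels), "k1" (the pictures are not rectified: a ray, as slopes to the right and down, at radius r is drawn at 1 + k1 r^2 times it, then the intrinsics apply), "rvec" (rotation vector, rad) and "tvec" (3), from world to camera coordinates, as OpenCV has them. Camera axes: x right, y down, z forward; pixel columns grow to the right and rows downward; lengths in m; the calibration is good to about 2 mm. A picture is of the moment at which its call begins. camera_params takes no time and is no camera call.
- env.job_done(): hands the job in; it is judged then, once.
The state is a dict: "t": time; "joints": joint angles; "joint_vel": joint speeds; "joint_efforts": joint torques, N m; "tcp_pos": TCP position; "tcp_rot": TCP orientation; "force": force on the tool from outside, world axes, zero at the start; "torque": the same for the moment, N m; "opening": finger opening in m; "grasp_force": force on a finger pad.
Only numpy, scipy, OpenCV 4.12 (cv2) and the standard library are available. Lean on these libraries where they do the work, as an engineer would, in place of code of your own. Each camera call takes 0.05 s, during which the arm holds its last target. There are 200 camera calls.

TASK

Change over the sample on the balance by swapping two jars: the blue-capped jar on the pan goes down into the green holder in the enamel tray, and the red-capped jar that stands in that holder goes onto the middle of the pan (the cork mat is free for parking). When both stand in their new places and are let go, press the green button of the balance to start the weighing. Keep both jars upright, set them down and press gently, as the balance is delicate, and leave everything else where it is.

Things in the scene. Friction and masses are not known exactly. Their poses are not given: they have to be found in the camera images.
- jar_blue: sample jar: white cylinder 60 mm in diameter and 74 mm tall with a pale band, under a ribbed blue screw cap 46 mm in diameter from 78 to 115 mm above the underside (total height 115 mm, about 0.3 kg). Origin: centre of the underside, z up. Starts on the pan of the balance.
- jar_red: sample jar: white cylinder 60 mm in diameter and 74 mm tall with a pale band, under a ribbed red screw cap 46 mm in diameter from 78 to 115 mm above the underside (total height 115 mm, about 0.3 kg). Origin: centre of the underside, z up. Starts in the green holder.
- jar_yellow: sample jar: white cylinder 60 mm in diameter and 74 mm tall with a pale band, under a ribbed yellow screw cap 46 mm in diameter from 78 to 115 mm above the underside (total height 115 mm, about 0.3 kg). Origin: centre of the underside, z up. Bystander in the orange holder.
- balance: white laboratory balance, fixed to the table, 290 mm long (its x) by 210 mm wide (its y), flat deck 56 mm above the table; a round steel pan stands above the deck towards its +x end; a dark display and the green button are on the deck near its -x end (the robot's side). Origin: centre of the underside.
- pan (a point): centre of the top of the balance's steel pan, 80 mm above the table; the pan is flat, 120 mm in diameter, with a dark circle of 66 mm printed in its middle.
- start_top (a point): centre of the top of the round green push button (28 mm in diameter, 6 mm travel, pressed straight down, springs back) on the deck of the balance.
- start (a joint): travel of the green button in m: 0 released, 0.006 fully down; it counts as pressed beyond 0.004; about 4 N when fully down.
- holder_green: round green holder fixed in the tray: a dish of 84 mm outer diameter with a rim 13 mm high and 6 mm thick (inner diameter 72 mm); its floor is 6 mm above its origin. Origin: centre of its underside.
- holder_orange: the same holder in orange, 134 mm from the green one, holding the yellow-capped jar. Origin: centre of its underside.
- tray: white enamel tray with blue edges, fixed to the table, 200 mm (x) by 270 mm (y), walls 22 mm high; carries both holders and the brush. Origin: centre of its underside.
- mat: round cork mat fixed to the table between balance and tray, 100 mm in diameter and 4 mm thick, empty: a free parking place. Origin: centre of its underside, top 4 mm above it.
- brush: bystander: brush 190 mm long lying in the tray on its robot side, along its x axis.
- spoon: bystander: steel spoon 180 mm long lying on the table on the robot side of the mat, along its x axis.
- mug: bystander: aluminium mug, 80 mm in diameter and 90 mm tall, beyond the mat.
- bottle: bystander: amber bottle, 64 mm in diameter and 160 mm tall, at the far side.
- dish: bystander: white bowl 110 mm in diameter and 25 mm tall, at the far side.
Mind the look-alikes: they are no part of the job. Leave any pink or turquoise look-alike of the jar_blue alone.

How it is judged (in metres and radians):
On the way, in this order (a step that is already met when the one before it is completed fails the run):
1. both jars stand swapped: blue-capped in the green holder, red-capped on the pan, upright and let go (horizontal distance between jar_blue and holder_green below 0.01 m and z of jar_blue in the frame of holder_green below 0.009 m and angle between each of jar_blue, jar_red's own z axis and vertical below 0.06 rad and linear speed of each of jar_blue, jar_red below 0.02 m/s and horizontal distance between jar_red and pan below 0.02 m and z of jar_red in the frame of balance between 0.076 and 0.084 m and contact force between the fingers and jar_blue below 0.1 N and contact force between the fingers and jar_red below 0.1 N), for 0.2 s.
2. then the green button is pressed (value of joint start above 0.004 m), for 0.05 s.
At the end, for the whole second after the job is handed in: The blue-capped jar stands flat inside the green holder's rim (within 10 mm of its centre), the red-capped jar stands upright on the pan within 20 mm of its centre, both at rest and let go, and the button has come up again (all of step 1 and value of joint start below 0.002 m); the robot touches nothing.
It fails at once if a swapped jar is tipped more than 0.5 rad (angle between any of jar_blue, jar_red's own z axis and vertical above 0.5 rad).
It fails at once if the balance gets a push or knock over 80 N (contact force between anything else and balance above 80 N).
It fails at once if a jar is banged into the holder with over 80 N (contact force between any of jar_blue, jar_red and holder_green above 80 N).
It fails at once if a bystander is moved more than 30 mm (distance of any of jar_yellow, brush, spoon, mug, bottle, dish from where it was at the start of the episode above 0.03 m).
It also fails if it takes over 72 s, if anything falls off the work surface, if the arm or the gripper's body presses on something with over 40 N, if the wrist force passes 120 N, or if a joint passes its speed limit or range.

## Working session

There is one attempt and no reset: what is moved stays moved. The work goes in short steps, Python scripts to look and compute and a tool call to move; the robot and the scene stay as the last step left them, time stands still between calls to the robot, and variables do not carry over. Pictures are saved under pics/ and viewed, at most 10 in all, crops included, and the job is handed in when it is done.

Besides the shell and the picture viewer there is one more tool, called after "Emit:" as name([rows], argument=value, ...), one row to a line, values as JSON. apply_moves: Moves the arm, as the interface text tells. Shift numbers are shares of 0.04 m and turn numbers shares of 4 degrees, none past 1 either way. Its arguments: {"type":"object","properties":{"steps":{"type":"array","items":{"type":"array"}},"jaw":{"type":"number"}},"required":["steps"]}

```bash
mkdir -p pics; cat > h.py <<'E'
import numpy as np, cv2
from rig import env
def look(n):
    p,d=env.camera(n); c=env.camera_params(n)
    return p,d,c
def cloud(d,c):
    K=np.array(c['intrinsics'],float);k=float(c['k1'])
    v,u=np.mgrid[:d.shape[0],:d.shape[1]]
    pts=np.stack([u,v],-1).reshape(-1,1,2).astype(np.float64)
    s=cv2.undistortPoints(pts,K,np.array([k,0,0,0,0.]))[:,0].reshape(*d.shape,2)
    X=np.dstack([s,np.ones(d.shape)])*d[...,None]
    R=cv2.Rodrigues(np.array(c['rvec'],float))[0]
    return (X-np.array(c['tvec'],float).ravel())@R
E
python3 - <<'E'
from h import *
for n in('scene','top'):
    p,d,c=look(n); cv2.imwrite(f'pics/{n}0.png',p[...,::-1]); np.savez(f'{n}0.npz',p=p,d=d,X=cloud(d,c))
    print(n,c)
s=env.get_state();print(s['t'],s['tcp_pos'],s['tcp_rot'],s['opening'])
E
```

```text
scene {'intrinsics': array([[426.25456436,   0.        , 248.77363962],
       [  0.        , 426.25456436, 182.38746905],
       [  0.        ,   0.        ,   1.        ]]), 'k1': 0.04716189828193409, 'rvec': array([ 1.94385054,  1.88187205, -0.54133702]), 'tvec': array([ 0.08334896, -0.39885693,  1.36276028])}
top {'intrinsics': array([[450.839741  ,   0.        , 254.35477003],
       [  0.        , 450.839741  , 182.46481835],
       [  0.        ,   0.        ,   1.        ]]), 'k1': -0.08778695651428972, 'rvec': array([ 2.12231804, -2.12135354,  0.20534955]), 'tvec': array([-0.0707439 ,  0.53932127,  1.23605716])}
0.1 [0.24021513 0.60359642 0.23074124] [[-9.29112443e-01  3.69797084e-01 -4.29831601e-04]
 [ 3.69797331e-01  9.29111938e-01 -9.69901701e-04]
 [ 4.06948508e-05 -1.06009832e-03 -9.99999437e-01]] 0.08573709139420756
```

View pics/scene0.png

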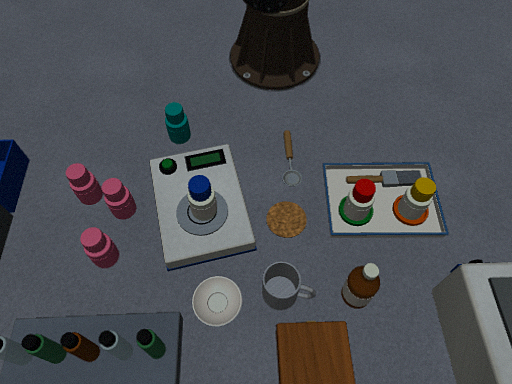

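View pics/top0.png

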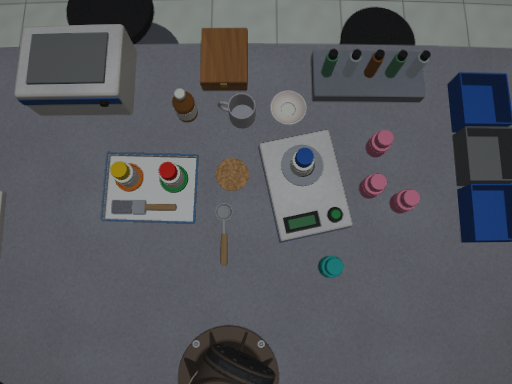

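The scene view shows the blue cap at (200,188) on the pan, the red cap at (364,190) in the green holder, and the yellow cap at (424,190) in the orange holder. The button is at (168,166).
In the top view, blue is at (304,157), red at (168,171), the button at (335,214), the mat at (232,174) and the pan at (302,165).
Look-alikes in the top view: turquoise at (332,267), and pinks at (381,142), (374,185) and (406,200). The pinks could be confused with red and the turquoise with blue. I choose the jar on the pan (304,157) and the jar in the green holder (168,171).

```bash
cat > m.py <<'E'
from h import *
def comp(m,u,v,r=45):
    w=np.zeros_like(m);w[max(0,v-r):v+r,max(0,u-r):u+r]=1
    return m&w.astype(bool)
def circ(P):
    c,r=cv2.minEnclosingCircle(P[:,:2].astype(np.float32));return np.round([*c,r],4)
def colors(p):
    h=cv2.cvtColor(p,cv2.COLOR_RGB2HSV).astype(int);H,S,V=h[...,0],h[...,1],h[...,2]
    st=S>120
    return dict(blue=(H>105)&(H<125)&st&(V>60),red=((H<6)|(H>174))&st&(V>80),green=(H>50)&(H<80)&st&(V>30),yellow=(H>22)&(H<32)&st&(V>80))
def top(P):   # fit cap top ring
    z=np.percentile(P[:,2],90);Q=P[abs(P[:,2]-np.median(P[P[:,2]>z-.01,2]))<.005]
    return len(Q),np.round(np.median(Q[:,2]),4),circ(Q)
E
cat > a.py <<'E'
from m import *
loc={'top':dict(blue=(304,157),red=(168,171),yellow=(120,171),hold=(173,179),btn=(335,214)),'scene':dict(blue=(200,188),red=(364,190),yellow=(424,190),hold=(356,210),btn=(168,166))}
for n in loc:
    f=np.load(n+'0.npz');p,d,X=f['p'],f['d'],f['X'];C=colors(p);print(n)
    for k,(u,v) in loc[n].items():
        m=comp(C[k if k in C else 'green'],u,v,25)&(d>0)
        P=X[m]
        print(k,m.sum(),*(top(P) if k in('blue','red','yellow','btn') else (np.percentile(P[:,2],[5,50,95]).round(3),circ(P[P[:,2]>.012]))))
    # pan points: height .08
    u,v=loc[n]['blue']; m=comp(abs(X[...,2]-.08)<.006,u,v+5,40)&(d>0); print('pan',circ(X[m]),np.median(X[m],0).round(4))
    u,v=(232,174) if n=='top' else (287,219)
    print('mat',X[v,u].round(4))
    m=comp(abs(X[...,2]-.056)<.006,*((304,185) if n=='top' else (200,205)),65)&(d>0)
    print('deck',cv2.minAreaRect(X[m][:,:2].astype(np.float32)))
    q=(240,110) if n=='top' else (281,285)
    m=comp((X[...,2]>.08)&(X[...,2]<.1),*q,28)&(d>0);print('mug',X[m].min(0),X[m].max(0))
p=cv2.imread('pics/scene0.png')[100:260,140:460];q=cv2.imread('pics/top0.png')[120:250,95:415]
q=cv2.resize(q,(320,130));cv2.imwrite('pics/c0.png',cv2.resize(np.vstack([p,q]),None,fx=2,fy=2,interpolation=cv2.INTER_CUBIC))
E
python3 a.py
```

```text
top
blue 246 231 0.1941 [ 0.581  -0.199   0.0232]
red 210 201 0.1246 [0.5611 0.168  0.023 ]
yellow 211 198 0.1248 [0.5626 0.3002 0.023 ]
hold 167 [0.006 0.014 0.02 ] [0.5584 0.1676 0.041 ]
btn 82 75 0.0768 [ 0.4463 -0.2957  0.0138]
pan [ 0.5853 -0.2051  0.0602] [ 0.5732 -0.2013  0.0796]
mat [ 0.5747 -0.0039  0.0017]
deck ((0.5826396346092224, -0.2285258173942566), (0.3888190686702728, 0.29498937726020813), 19.09325408935547)
mug [ 0.71652163 -0.07223837  0.08002741] [0.79664282 0.01759358 0.09809572]
scene
blue 316 312 0.1962 [ 0.5838 -0.203   0.0234]
red 280 270 0.1259 [0.5618 0.1645 0.0228]
yellow 287 280 0.1259 [0.5638 0.2967 0.023 ]
hold 227 [0.009 0.017 0.021] [0.5613 0.1637 0.0412]
btn 102 79 0.0787 [ 0.4484 -0.2995  0.0135]
pan [ 0.5379 -0.2442  0.1203] [ 0.6037 -0.2182  0.0812]
mat [ 0.5777 -0.0054  0.0067]
deck ((0.5382553935050964, -0.21909968554973602), (0.2909972369670868, 0.2094162255525589), 12.213308334350586)
mug [ 0.71850011 -0.07679452  0.08001771] [0.79739957 0.01441249 0.09680205]
```

View pics/c0.png

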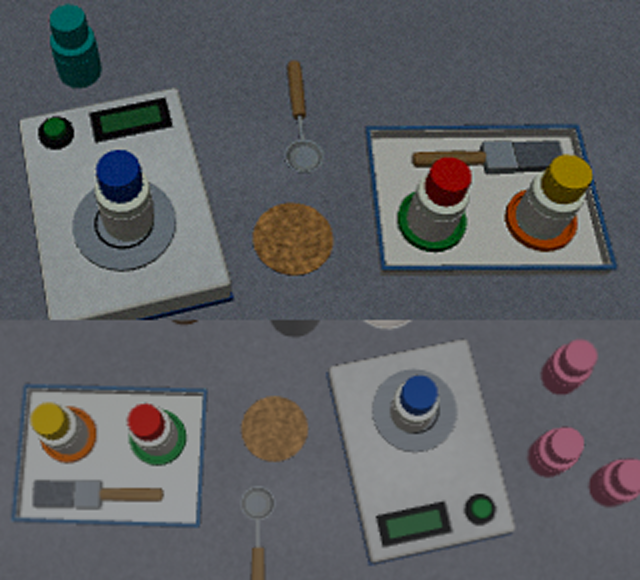

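The crop confirms the choice: the blue jar is on the steel pan, and the red jar is in the green holder with yellow beside it in the orange one. My order is red to the mat, blue to the holder, red to the pan, then the button. First I square the tool to world axes.

Emit:
apply_moves([
  [[0, 0, 0], [0, 0, -0.9]],
  [[0, 0, 0], [0, 0, -0.9]],
  [[0, 0, 0], [0, 0, -0.9]],
  [[0, 0, 0], [0, 0, -0.9]],
  [[0, 0, 0], [0, 0, -0.9]],
  [[0, 0, 0], [0, 0, -0.93]],
  [[-0.5, -0.68, 0], [0, 0, 0]],
  [[-0.5, -0.68, 0], [0, 0, 0]],
  [[-0.5, -0.68, 0], [0, 0, 0]],
  [[-0.5, -0.68, 0], [0, 0, 0]],
  [[-0.5, -0.68, 0], [0, 0, 0]],
  [[-0.5, -0.68, 0], [0, 0, 0]],
], jaw=1)

```text
t: 1.1
tcp_pos: [0.3609, 0.4393, 0.2311]
tcp_rot: [[-1.0, -0.001, -0.0], [-0.001, 1.0, -0.0], [0.0, -0.0, -1.0]]
force: [0.6, 1.3, 0.3]
opening: 0.0853
grasp_force: 0.0
```

Emit:
apply_moves([
  [[-0.5, -0.68, 0], [0, 0, 0]],
  [[-0.5, -0.68, 0], [0, 0, 0]],
  [[-0.5, -0.68, 0], [0, 0, 0]],
  [[-0.5, -0.68, 0], [0, 0, 0]],
  [[-0.5, -0.68, 0], [0, 0, 0]],
  [[-0.5, -0.68, 0], [0, 0, 0]],
  [[-0.5, -0.68, 0], [0, 0, 0]],
  [[-0.5, -0.68, 0], [0, 0, 0]],
  [[-0.5, -0.68, 0], [0, 0, 0]],
  [[-0.5, -0.68, 0], [0, 0, 0]],
  [[0, 0, 0], [0, 0, 0]],
  [[0, 0, 0], [0, 0, 0]],
])

```text
t: 2.1
tcp_pos: [0.5611, 0.1672, 0.2309]
tcp_rot: [[-1.0, 0.003, -0.001], [0.003, 1.0, -0.0], [0.001, -0.0, -1.0]]
force: [-0.2, -0.1, -0.0]
opening: 0.0854
grasp_force: 0.0
```

Emit:
apply_moves([
  [[0, -0.03, 0.5], [0, 0, 0]],
  [[0, 0, 0.5], [0, 0, 0]],
  [[0, 0, 0.5], [0, 0, 0]],
  [[0, 0, 0.5], [0, 0, 0]],
  [[0, 0, 0.5], [0, 0, 0]],
  [[0, 0, 0.5], [0, 0, 0]],
  [[0, 0, 0.3], [0, 0, 0]],
  [[0, 0, 0.1], [0, 0, 0]],
  [[0, 0, 0], [0, 0, 0]],
])

```text
t: 2.85
tcp_pos: [0.5597, 0.168, 0.0946]
tcp_rot: [[-1.0, -0.001, -0.002], [-0.001, 1.0, -0.0], [0.002, -0.0, -1.0]]
force: [-1.4, -0.0, 0.4]
opening: 0.0857
grasp_force: 0.0
```

Emit:
apply_moves([
  [[0, 0, 0], [0, 0, 0]],
  [[0, 0, 0], [0, 0, 0]],
  [[0, 0, 0], [0, 0, 0]],
  [[0, 0, 0], [0, 0, 0]],
  [[0, 0, 0], [0, 0, 0]],
  [[0, 0, 0], [0, 0, 0]],
  [[0, 0, 0], [0, 0, 0]],
  [[0, 0, 0], [0, 0, 0]],
  [[0, 0, 0], [0, 0, 0]],
  [[0, 0, 0], [0, 0, 0]],
], jaw=-1)

```text
t: 3.68
tcp_pos: [0.5613, 0.1677, 0.0965]
tcp_rot: [[-1.0, -0.0, 0.002], [-0.0, 1.0, 0.0], [-0.002, 0.0, -1.0]]
force: [-1.4, -2.4, 8.6]
opening: 0.0443
grasp_force: 59.9
```

Emit:
apply_moves([
  [[0, 0, -0.2], [0, 0, 0]],
  [[0, 0, -0.45], [0, 0, 0]],
  [[0, 0, -0.45], [0, 0, 0]],
  [[0, 0, -0.45], [0, 0, 0]],
  [[0, 0, -0.45], [0, 0, 0]],
  [[0, 0, 0], [0, 0, 0]],
])

```text
t: 4.18
tcp_pos: [0.5621, 0.168, 0.1791]
tcp_rot: [[-1.0, -0.0, 0.005], [-0.0, 1.0, 0.001], [-0.005, 0.001, -1.0]]
force: [0.7, -0.8, -3.2]
opening: 0.0441
grasp_force: 62.4
```

Emit:
apply_moves([
  [[-0.02, -0.2, 0], [0, 0, 0]],
  [[-0.04, -0.5, 0], [0, 0, 0]],
  [[-0.04, -0.5, 0], [0, 0, 0]],
  [[-0.04, -0.5, 0], [0, 0, 0]],
  [[-0.04, -0.5, 0], [0, 0, 0]],
  [[-0.04, -0.5, 0], [0, 0, 0]],
  [[-0.04, -0.5, 0], [0, 0, 0]],
  [[-0.04, -0.5, 0], [0, 0, 0]],
  [[-0.04, -0.4, 0], [0, 0, 0]],
  [[-0.04, -0.2, 0], [0, 0, 0]],
  [[0, 0, 0], [0, 0, 0]],
  [[0, 0, 0], [0, 0, 0]],
])

```text
t: 5.18
tcp_pos: [0.5753, -0.0046, 0.1746]
tcp_rot: [[-1.0, 0.001, -0.001], [0.001, 1.0, 0.0], [0.001, 0.0, -1.0]]
force: [-0.5, 0.4, -2.7]
opening: 0.0447
grasp_force: 62.3
```

```bash
cat > b.py <<'E'
from m import *
import sys
# usage: b.py color u v u2 v2 ; finds cap centroid in both views near image guess
def run(tag,col,guess):
    for n in('top','scene'):
        p,d,c=look(n);cv2.imwrite(f'pics/{tag}_{n}.png',p[...,::-1]);X=cloud(d,c);np.savez(f'{tag}_{n}.npz',p=p,d=d,X=X)
        m=colors(p)[col]&(d>0)&(np.hypot(X[...,0]-guess[0],X[...,1]-guess[1])<.05)
        P=X[m];print(n,col,len(P),(P.min(0).round(4),P.max(0).round(4)) if len(P) else '')
        w=(d>0)&(np.hypot(X[...,0]-guess[0],X[...,1]-guess[1])<.045)&(p.min(2)>120)&(X[...,2]>.0)
        P=X[w];print('  body',len(P),P.min(0).round(4) if len(P) else '',P.max(0).round(4) if len(P) else '')
    print(env.get_state()['tcp_pos'].round(4),env.get_state()['force'].round(1))
g=tuple(map(float,sys.argv[3:5]));run(sys.argv[1],sys.argv[2],g)
E
python3 b.py p1 red .575 -.005
```

```text
top red 0 
  body 0  
scene red 293 (array([ 0.5561, -0.027 ,  0.1747]), array([0.5976, 0.0161, 0.2084]))
  body 123 [ 0.5726 -0.0352  0.1437] [0.6048 0.0214 0.1667]
[ 0.5753 -0.0038  0.1749] [-0.2 -0.2 -4.6]
```

```bash
python3 -c "
import cv2,numpy as np
a=cv2.imread('pics/p1_scene.png')[90:290,130:450];b=cv2.imread('pics/p1_top.png')[90:290,90:410]
cv2.imwrite('pics/p1.png',cv2.resize(np.vstack([a,b]),None,fx=1.5,fy=1.5))"
```

```text
(no output)
```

View pics/p1.png

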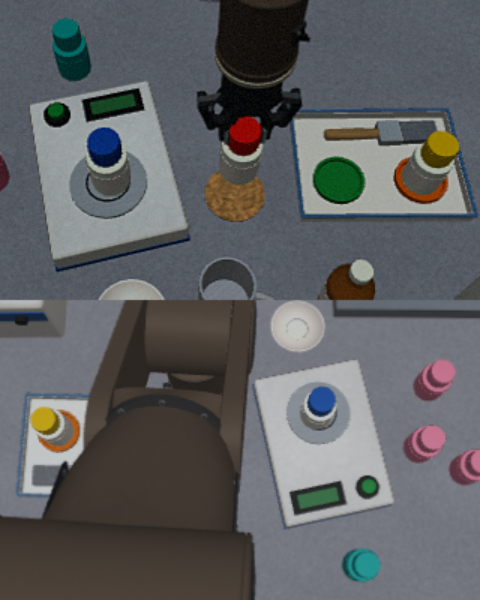

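The red jar hangs upright over the cork mat (scene crop: cap at (245,135), mat at (235,195)). The green holder at (338,180) is empty. Next I lower the jar.

Emit:
apply_moves([
  [[0, 0, 0.4], [0, 0, 0]],
  [[0, 0, 0.5], [0, 0, 0]],
  [[0, 0, 0.5], [0, 0, 0]],
  [[0, 0, 0.3], [0, 0, 0]],
  [[0, 0, 0.2], [0, 0, 0]],
  [[0, 0, 0.1], [0, 0, 0]],
  [[0, 0, 0.05], [0, 0, 0]],
  [[0, 0, 0.03], [0, 0, 0]],
  [[0, 0, 0], [0, 0, 0]],
  [[0, 0, 0], [0, 0, 0]],
])

```text
t: 6.12
tcp_pos: [0.5761, -0.0044, 0.0927]
tcp_rot: [[-1.0, -0.0, 0.001], [-0.0, 1.0, -0.0], [-0.001, -0.0, -1.0]]
force: [0.8, -0.5, -3.6]
opening: 0.0447
grasp_force: 62.5
```

Emit:
apply_moves([
  [[0, 0, 0.03], [0, 0, 0]],
  [[0, 0, 0.02], [0, 0, 0]],
  [[0, 0, 0], [0, 0, 0]],
  [[0, 0, 0], [0, 0, 0]],
])

```text
t: 6.45
tcp_pos: [0.5762, -0.0045, 0.0906]
tcp_rot: [[-1.0, -0.0, 0.001], [-0.0, 1.0, -0.0], [-0.001, -0.0, -1.0]]
force: [0.8, -1.1, 4.6]
opening: 0.0443
grasp_force: 63.2
```

Emit:
apply_moves([
  [[0, 0, 0], [0, 0, 0]],
  [[0, 0, 0], [0, 0, 0]],
  [[0, 0, 0], [0, 0, 0]],
  [[0, 0, 0], [0, 0, 0]],
  [[0, 0, 0], [0, 0, 0]],
  [[0, 0, -0.2], [0, 0, 0]],
  [[0, 0, -0.5], [0, 0, 0]],
  [[0, 0, -0.8], [0, 0, 0]],
  [[0, 0, -0.8], [0, 0, 0]],
  [[0, 0, -0.8], [0, 0, 0]],
  [[0, 0, -0.7], [0, 0, 0]],
  [[0, -0.2, 0], [0, 0, 0]],
], jaw=1)

```text
t: 7.45
tcp_pos: [0.5783, -0.0118, 0.2483]
tcp_rot: [[-1.0, -0.001, 0.008], [-0.001, 1.0, -0.0], [-0.008, -0.0, -1.0]]
force: [0.8, 0.2, 0.5]
opening: 0.0851
grasp_force: 0.0
```

Emit:
apply_moves([
  [[-0.02, -0.5, 0], [0, 0, 0]],
  [[-0.02, -0.7, 0], [0, 0, 0]],
  [[-0.02, -0.7, 0], [0, 0, 0]],
  [[-0.02, -0.7, 0], [0, 0, 0]],
  [[-0.02, -0.7, 0], [0, 0, 0]],
  [[-0.02, -0.7, 0], [0, 0, 0]],
  [[-0.02, -0.5, 0], [0, 0, 0]],
  [[0, -0.2, 0], [0, 0, 0]],
  [[0, 0, 0], [0, 0, 0]],
  [[0, 0, 0], [0, 0, 0]],
])

```text
t: 8.28
tcp_pos: [0.5811, -0.2001, 0.242]
tcp_rot: [[-1.0, 0.001, -0.0], [0.001, 1.0, 0.0], [0.0, 0.0, -1.0]]
force: [0.3, 0.8, -0.2]
opening: 0.0853
grasp_force: 0.0
```

```bash
python3 b.py p2 red .576 -.005; python3 - <<'E'
from m import *
for n in('top','scene'):
    f=np.load(f'p2_{n}.npz');X,p,d=f['X'],f['p'],f['d']
    m=colors(p)['green']&(d>0)&(np.hypot(X[...,0]-.56,X[...,1]-.166)<.055)
    for lo in(0.001,.013):
        P=X[m&(X[...,2]>lo)]
        if len(P):print(n,'holder',len(P),circ(P))
E
```

```text
top red 235 (array([ 0.5531, -0.0259,  0.0772]), array([0.5982, 0.0208, 0.1235]))
  body 112 [ 0.5463 -0.0329  0.0011] [0.6016 0.029  0.1145]
scene red 280 (array([ 0.5543, -0.0311,  0.0834]), array([0.5996, 0.0148, 0.124 ]))
  body 114 [ 0.5603 -0.0359  0.0588] [0.6056 0.02   0.0829]
[ 0.5813 -0.1992  0.2421] [ 0.6 -0.2 -0.1]
top holder 586 [0.56   0.1684 0.0418]
top holder 175 [0.5595 0.1678 0.0411]
scene holder 779 [0.5599 0.1648 0.0425]
scene holder 309 [0.5599 0.1648 0.0425]
```

Emit:
apply_moves([
  [[-0.02, -0.03, 0.4], [0, 0, 0]],
  [[0, 0, 0.5], [0, 0, 0]],
  [[0, 0, 0.5], [0, 0, 0]],
  [[0, 0, 0.3], [0, 0, 0]],
  [[0, 0, 0.15], [0, 0, 0]],
  [[0, 0, 0.05], [0, 0, 0]],
  [[0, 0, 0], [0, 0, 0]],
])

```text
t: 8.97
tcp_pos: [0.5824, -0.2012, 0.1663]
tcp_rot: [[-1.0, -0.001, -0.0], [-0.001, 1.0, 0.0], [0.0, 0.0, -1.0]]
force: [-0.0, -0.1, 0.7]
opening: 0.0852
grasp_force: 0.0
```

Emit:
apply_moves([
  [[0, 0, 0], [0, 0, 0]],
  [[0, 0, 0], [0, 0, 0]],
  [[0, 0, 0], [0, 0, 0]],
  [[0, 0, 0], [0, 0, 0]],
  [[0, 0, 0], [0, 0, 0]],
  [[0, 0, 0], [0, 0, 0]],
  [[0, 0, 0], [0, 0, 0]],
  [[0, 0, 0], [0, 0, 0]],
  [[0, 0, 0], [0, 0, 0]],
  [[0, 0, 0], [0, 0, 0]],
], jaw=-1)

```text
t: 9.8
tcp_pos: [0.5827, -0.2018, 0.1671]
tcp_rot: [[-1.0, -0.0, 0.001], [-0.0, 1.0, -0.001], [-0.001, -0.001, -1.0]]
force: [-1.5, 0.7, 7.6]
opening: 0.0447
grasp_force: 60.6
```

Emit:
apply_moves([
  [[0, 0, -0.2], [0, 0, 0]],
  [[0, 0, -0.4], [0, 0, 0]],
  [[0, 0, -0.5], [0, 0, 0]],
  [[0, 0, -0.5], [0, 0, 0]],
  [[0, 0, -0.4], [0, 0, 0]],
  [[0, 0, 0], [0, 0, 0]],
  [[0.02, 0.3, 0], [0, 0, 0]],
  [[0.04, 0.6, 0], [0, 0, 0]],
  [[0.05, 0.8, 0], [0, 0, 0]],
  [[0.05, 0.8, 0], [0, 0, 0]],
  [[0.05, 0.8, 0], [0, 0, 0]],
  [[0.05, 0.8, 0], [0, 0, 0]],
])

```text
t: 10.8
tcp_pos: [0.5705, -0.0356, 0.2449]
tcp_rot: [[-1.0, 0.0, -0.002], [0.0, 1.0, 0.0], [0.002, 0.0, -1.0]]
force: [1.1, -0.1, -1.8]
opening: 0.0446
grasp_force: 61.8
```

Emit:
apply_moves([
  [[0.05, 0.8, 0], [0, 0, 0]],
  [[0.05, 0.8, 0], [0, 0, 0]],
  [[0.05, 0.8, 0], [0, 0, 0]],
  [[0.05, 0.8, 0], [0, 0, 0]],
  [[0.05, 0.8, 0], [0, 0, 0]],
  [[0.05, 0.6, 0], [0, 0, 0]],
  [[0, 0.3, 0], [0, 0, 0]],
  [[0, 0.2, 0], [0, 0, 0]],
  [[0, 0, 0], [0, 0, 0]],
  [[0, 0, 0], [0, 0, 0]],
])

```text
t: 11.63
tcp_pos: [0.5594, 0.166, 0.2456]
tcp_rot: [[-1.0, -0.001, -0.001], [-0.001, 1.0, -0.0], [0.001, -0.0, -1.0]]
force: [-0.1, -0.5, -1.3]
opening: 0.0446
grasp_force: 61.7
```

```bash
python3 b.py p3 blue .56 .166; python3 - <<'E'
from m import *
# pan fit with nothing on it (arm may hide top)
for n in('top','scene'):
    f=np.load(f'p3_{n}.npz');X,d=f['X'],f['d']
    m=(d>0)&(np.hypot(X[...,0]-.585,X[...,1]+.205)<.085)&(X[...,2]>.072)&(X[...,2]<.1)
    m=cv2.morphologyEx(m.astype(np.uint8),cv2.MORPH_OPEN,np.ones((3,3)))>0
    if m.sum():print(n,m.sum(),circ(X[m]),X[m].mean(0).round(4))
E
```

```text
top blue 0 
  body 91 [0.516  0.1231 0.0006] [0.6048 0.1825 0.2355]
scene blue 296 (array([0.5405, 0.1395, 0.2413]), array([0.5825, 0.1864, 0.3272]))
  body 212 [0.5346 0.1211 0.0012] [0.6049 0.2089 0.2367]
[0.5597 0.1653 0.2459] [-0.1  0.7 -2. ]
top 1372 [ 0.5854 -0.2054  0.0606] [ 0.5848 -0.2046  0.0794]
scene 1883 [ 0.5861 -0.2093  0.0609] [ 0.589  -0.2087  0.0813]
```

Emit:
apply_moves([
  [[0, 0, 0.4], [0, 0, 0]],
  [[0, 0, 0.6], [0, 0, 0]],
  [[0, 0, 0.6], [0, 0, 0]],
  [[0, 0, 0.6], [0, 0, 0]],
  [[0, 0, 0.5], [0, 0, 0]],
  [[0, 0, 0.4], [0, 0, 0]],
  [[0, 0, 0.2], [0, 0, 0]],
  [[0, 0, 0.2], [0, 0, 0]],
  [[0, 0, 0.1], [0, 0, 0]],
  [[0, 0, 0.04], [0, 0, 0]],
  [[0, 0, 0], [0, 0, 0]],
  [[0, 0, 0], [0, 0, 0]],
])

```text
t: 12.73
tcp_pos: [0.5602, 0.1665, 0.1012]
tcp_rot: [[-1.0, -0.0, 0.001], [-0.0, 1.0, 0.0], [-0.001, 0.0, -1.0]]
force: [0.9, 0.0, -2.3]
opening: 0.0446
grasp_force: 61.7
```

Emit:
apply_moves([
  [[0, 0, 0.03], [0, 0, 0]],
  [[0, 0, 0.02], [0, 0, 0]],
  [[0, 0, 0], [0, 0, 0]],
  [[0, 0, 0], [0, 0, 0]],
])

```text
t: 13.07
tcp_pos: [0.5597, 0.1665, 0.0987]
tcp_rot: [[-1.0, -0.0, 0.0], [-0.0, 1.0, 0.0], [-0.0, 0.0, -1.0]]
force: [0.9, -0.4, -2.4]
opening: 0.0443
grasp_force: 61.7
```

Emit:
apply_moves([
  [[0, 0, 0.03], [0, 0, 0]],
  [[0, 0, 0.02], [0, 0, 0]],
  [[0, 0, 0], [0, 0, 0]],
  [[0, 0, 0], [0, 0, 0]],
])

```text
t: 13.4
tcp_pos: [0.56, 0.1666, 0.0972]
tcp_rot: [[-1.0, -0.0, 0.001], [-0.0, 1.0, 0.0], [-0.001, 0.0, -1.0]]
force: [-3.4, -0.2, 10.7]
opening: 0.0446
grasp_force: 63.2
```

Emit:
apply_moves([
  [[0, 0, 0], [0, 0, 0]],
  [[0, 0, 0], [0, 0, 0]],
  [[0, 0, 0], [0, 0, 0]],
  [[0, 0, 0], [0, 0, 0]],
  [[0, 0, 0], [0, 0, 0]],
  [[0, 0, -0.2], [0, 0, 0]],
  [[0, 0, -0.5], [0, 0, 0]],
  [[0, 0, -0.6], [0, 0, 0]],
  [[0, 0, -0.6], [0, 0, 0]],
  [[0, 0, -0.2], [0, 0, 0]],
  [[-0.02, -0.2, 0], [0, 0, 0]],
  [[-0.06, -0.6, 0], [0, 0, 0]],
], jaw=1)

```text
t: 14.4
tcp_pos: [0.5629, 0.1357, 0.1808]
tcp_rot: [[-1.0, -0.002, 0.001], [-0.002, 1.0, 0.001], [-0.001, 0.001, -1.0]]
force: [-0.4, -0.1, -0.1]
opening: 0.0853
grasp_force: 0.0
```

Emit:
apply_moves([
  [[-0.06, -0.6, 0], [0, 0, 0]],
  [[-0.06, -0.6, 0], [0, 0, 0]],
  [[-0.06, -0.6, 0], [0, 0, 0]],
  [[-0.06, -0.6, 0], [0, 0, 0]],
  [[-0.06, -0.6, 0], [0, 0, 0]],
  [[-0.02, -0.3, 0], [0, 0, 0]],
  [[0, -0.15, 0], [0, 0, 0]],
  [[0, 0, 0], [0, 0, 0]],
  [[0, 0, 0], [0, 0, 0]],
])

```text
t: 15.15
tcp_pos: [0.5754, -0.0032, 0.1801]
tcp_rot: [[-1.0, 0.0, -0.001], [0.0, 1.0, 0.0], [0.001, 0.0, -1.0]]
force: [-0.1, 1.2, 0.7]
opening: 0.0853
grasp_force: 0.0
```

```bash
python3 b.py p4 blue .56 .166; python3 -c "
import cv2,numpy as np
a=cv2.imread('pics/p4_scene.png')[90:290,130:450]
cv2.imwrite('pics/p4.png',cv2.resize(a,None,fx=2,fy=2))"
```

```text
top blue 0 
  body 0  
scene blue 285 (array([0.5377, 0.143 , 0.093 ]), array([0.5829, 0.1875, 0.1294]))
  body 195 [5.344e-01 1.210e-01 2.000e-04] [0.6049 0.2099 0.0881]
[ 0.5755 -0.0026  0.1803] [-0.3 -0.1 -0.5]
```

View pics/p4.png

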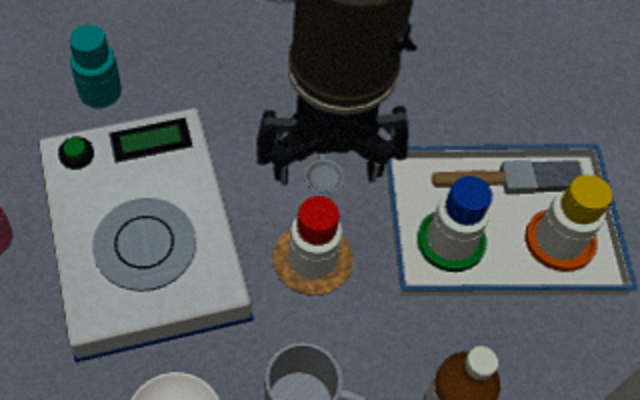

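The blue jar stands inside the green holder (cap at (468,200)), and red is on the mat (318,220) with the fingers open above it. The pan is empty at (145,243).

Emit:
apply_moves([
  [[-0.01, -0.04, 0.4], [0, 0, 0]],
  [[0, 0, 0.5], [0, 0, 0]],
  [[0, 0, 0.5], [0, 0, 0]],
  [[0, 0, 0.4], [0, 0, 0]],
  [[0, 0, 0.25], [0, 0, 0]],
  [[0, 0, 0.15], [0, 0, 0]],
  [[0, 0, 0.05], [0, 0, 0]],
  [[0, 0, 0], [0, 0, 0]],
])

```text
t: 15.92
tcp_pos: [0.5762, -0.0048, 0.0905]
tcp_rot: [[-1.0, -0.001, -0.0], [-0.001, 1.0, 0.0], [0.0, 0.0, -1.0]]
force: [-0.2, 0.1, -0.4]
opening: 0.0854
grasp_force: 0.0
```

Emit:
apply_moves([
  [[0, 0, 0], [0, 0, 0]],
  [[0, 0, 0], [0, 0, 0]],
  [[0, 0, 0], [0, 0, 0]],
  [[0, 0, 0], [0, 0, 0]],
  [[0, 0, 0], [0, 0, 0]],
  [[0, 0, 0], [0, 0, 0]],
  [[0, 0, 0], [0, 0, 0]],
  [[0, 0, 0], [0, 0, 0]],
  [[0, 0, 0], [0, 0, 0]],
  [[0, 0, 0], [0, 0, 0]],
], jaw=-1)

```text
t: 16.75
tcp_pos: [0.5767, -0.0053, 0.0914]
tcp_rot: [[-1.0, -0.0, 0.001], [-0.0, 1.0, -0.0], [-0.001, -0.0, -1.0]]
force: [-0.4, -0.2, 8.4]
opening: 0.0443
grasp_force: 60.1
```

Emit:
apply_moves([
  [[0, 0, -0.2], [0, 0, 0]],
  [[0, 0, -0.5], [0, 0, 0]],
  [[0, 0, -0.6], [0, 0, 0]],
  [[0, 0, -0.6], [0, 0, 0]],
  [[0, 0, -0.6], [0, 0, 0]],
  [[0, 0, -0.5], [0, 0, 0]],
  [[0, 0, 0], [0, 0, 0]],
  [[-0.02, -0.25, 0], [0, 0, 0]],
  [[-0.03, -0.5, 0], [0, 0, 0]],
  [[-0.03, -0.6, 0], [0, 0, 0]],
  [[-0.03, -0.6, 0], [0, 0, 0]],
  [[-0.03, -0.6, 0], [0, 0, 0]],
])

```text
t: 17.75
tcp_pos: [0.5808, -0.1085, 0.2091]
tcp_rot: [[-1.0, -0.001, -0.002], [-0.001, 1.0, 0.0], [0.002, 0.0, -1.0]]
force: [0.4, 0.5, -4.4]
opening: 0.0447
grasp_force: 62.5
```

Emit:
apply_moves([
  [[-0.03, -0.6, 0], [0, 0, 0]],
  [[-0.03, -0.6, 0], [0, 0, 0]],
  [[-0.02, -0.6, 0], [0, 0, 0]],
  [[-0.02, -0.4, 0], [0, 0, 0]],
  [[0, -0.2, 0], [0, 0, 0]],
  [[0, -0.1, 0], [0, 0, 0]],
  [[0, 0, 0], [0, 0, 0]],
  [[0, 0, 0], [0, 0, 0]],
])

```text
t: 18.42
tcp_pos: [0.5855, -0.2064, 0.2102]
tcp_rot: [[-1.0, -0.0, -0.001], [-0.0, 1.0, 0.001], [0.001, 0.001, -1.0]]
force: [0.7, 0.0, -4.7]
opening: 0.0443
grasp_force: 62.4
```

Emit:
apply_moves([
  [[0, 0, 0.2], [0, 0, 0]],
  [[0, 0, 0.3], [0, 0, 0]],
  [[0, 0, 0.2], [0, 0, 0]],
  [[0, 0, 0.15], [0, 0, 0]],
  [[0, 0, 0.1], [0, 0, 0]],
  [[0, 0, 0.05], [0, 0, 0]],
  [[0, 0, 0], [0, 0, 0]],
  [[0, 0, 0], [0, 0, 0]],
])

```text
t: 19.08
tcp_pos: [0.5859, -0.2072, 0.1706]
tcp_rot: [[-1.0, -0.0, 0.0], [-0.0, 1.0, -0.0], [-0.0, -0.0, -1.0]]
force: [-0.3, -0.3, -4.1]
opening: 0.0444
grasp_force: 62.4
```

Emit:
apply_moves([
  [[0, 0, 0.03], [0, 0, 0]],
  [[0, 0, 0.03], [0, 0, 0]],
  [[0, 0, 0], [0, 0, 0]],
  [[0, 0, 0], [0, 0, 0]],
])

```text
t: 19.42
tcp_pos: [0.5858, -0.2072, 0.1682]
tcp_rot: [[-1.0, -0.0, 0.0], [-0.0, 1.0, -0.0], [-0.0, -0.0, -1.0]]
force: [1.3, -0.2, -3.8]
opening: 0.0444
grasp_force: 62.4
```

Emit:
apply_moves([
  [[0, 0, 0.02], [0, 0, 0]],
  [[0, 0, 0.02], [0, 0, 0]],
  [[0, 0, 0], [0, 0, 0]],
  [[0, 0, 0], [0, 0, 0]],
])

```text
t: 19.75
tcp_pos: [0.5863, -0.2074, 0.1675]
tcp_rot: [[-1.0, -0.0, 0.001], [-0.0, 1.0, -0.001], [-0.001, -0.001, -1.0]]
force: [-1.8, 0.5, 7.9]
opening: 0.0443
grasp_force: 63.6
```

Emit:
apply_moves([
  [[0, 0, 0], [0, 0, 0]],
  [[0, 0, 0], [0, 0, 0]],
  [[0, 0, 0], [0, 0, 0]],
  [[0, 0, 0], [0, 0, 0]],
  [[0, 0, 0], [0, 0, 0]],
  [[0, 0, -0.2], [0, 0, 0]],
  [[0, 0, -0.5], [0, 0, 0]],
  [[0, 0, -0.6], [0, 0, 0]],
  [[0, 0, -0.5], [0, 0, 0]],
  [[0, 0, -0.2], [0, 0, 0]],
  [[0, 0, 0], [0, 0, 0]],
], jaw=1)

```text
t: 20.67
tcp_pos: [0.5868, -0.2076, 0.2489]
tcp_rot: [[-1.0, -0.0, 0.003], [-0.0, 1.0, -0.001], [-0.003, -0.001, -1.0]]
force: [0.8, 0.0, -0.3]
opening: 0.0854
grasp_force: 0.0
```

Emit:
apply_moves([
  [[0.3, -0.2, 0], [0, 0, 0]],
  [[0.5, -0.35, 0], [0, 0, 0]],
  [[0.5, -0.35, 0], [0, 0, 0]],
  [[0.5, -0.35, 0], [0, 0, 0]],
  [[0.5, -0.35, 0], [0, 0, 0]],
  [[0.5, -0.35, 0], [0, 0, 0]],
  [[0.4, -0.2, 0], [0, 0, 0]],
  [[0.2, -0.1, 0], [0, 0, 0]],
  [[0, 0, 0], [0, 0, 0]],
  [[0, 0, 0], [0, 0, 0]],
], jaw=-1)

```text
t: 21.5
tcp_pos: [0.4495, -0.2972, 0.246]
tcp_rot: [[-1.0, 0.001, -0.0], [0.001, 1.0, 0.001], [0.0, 0.001, -1.0]]
force: [1.0, 0.5, -1.1]
opening: 0.0
grasp_force: 0.0
```

```bash
python3 b.py p5 red .586 -.207; python3 -c "
import cv2,numpy as np
a=cv2.imread('pics/p5_scene.png')[90:290,130:450]
cv2.imwrite('pics/p5.png',cv2.resize(a,None,fx=2,fy=2))"
```

```text
top red 271 (array([ 0.5623, -0.229 ,  0.1654]), array([ 0.6087, -0.1832,  0.2001]))
  body 338 [ 0.5416 -0.2506  0.0731] [ 0.6284 -0.1625  0.1854]
scene red 317 (array([ 0.565 , -0.2316,  0.1902]), array([ 0.6098, -0.1879,  0.1996]))
  body 136 [ 0.5676 -0.2392  0.1514] [ 0.6168 -0.1823  0.1613]
[ 0.4504 -0.2968  0.2462] [ 0.2  0.2 -0.1]
```

View pics/p5.png

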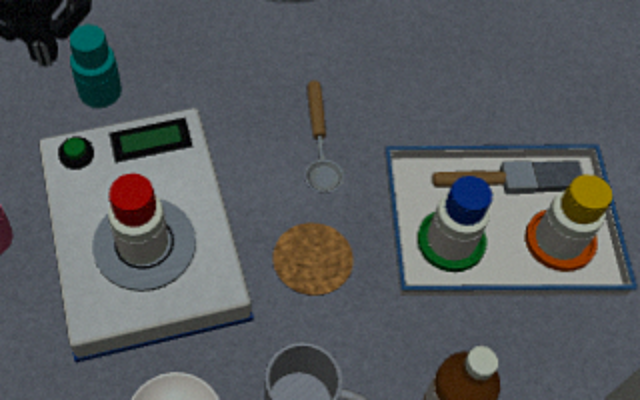

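Both jars are swapped: red is on the pan with its cap at (133,200), blue is in the green holder at (468,200), and the rest is in place. Now for the button.

Emit:
apply_moves([
  [[0.07, -0.02, 0.4], [0, 0, 0]],
  [[0, 0, 0.6], [0, 0, 0]],
  [[0, 0, 0.6], [0, 0, 0]],
  [[0, 0, 0.6], [0, 0, 0]],
  [[0, 0, 0.6], [0, 0, 0]],
  [[0, 0, 0.5], [0, 0, 0]],
  [[0, 0, 0.3], [0, 0, 0]],
  [[0, 0, 0.2], [0, 0, 0]],
  [[0, 0, 0.1], [0, 0, 0]],
  [[0, 0, 0.05], [0, 0, 0]],
  [[0, 0, 0], [0, 0, 0]],
  [[0, 0, 0], [0, 0, 0]],
])

```text
t: 22.6
tcp_pos: [0.4475, -0.2982, 0.0891]
tcp_rot: [[-1.0, -0.0, 0.001], [-0.0, 1.0, -0.001], [-0.001, -0.001, -1.0]]
force: [0.1, -0.5, 0.7]
opening: 0.0003
grasp_force: 0.0
```

Emit:
apply_moves([
  [[0, 0, 0.05], [0, 0, 0]],
  [[0, 0, 0.05], [0, 0, 0]],
  [[0, 0, 0.05], [0, 0, 0]],
  [[0, 0, 0.03], [0, 0, 0]],
  [[0, 0, 0], [0, 0, 0]],
  [[0, 0, 0], [0, 0, 0]],
])

```text
t: 23.1
tcp_pos: [0.447, -0.298, 0.0812]
tcp_rot: [[-1.0, -0.0, -0.0], [-0.0, 1.0, 0.0], [0.0, 0.0, -1.0]]
force: [-0.7, -0.4, 1.2]
opening: 0.0001
grasp_force: 0.0
```

Emit:
apply_moves([
  [[0, 0, 0.05], [0, 0, 0]],
  [[0, 0, 0.03], [0, 0, 0]],
  [[0, 0, 0.03], [0, 0, 0]],
  [[0, 0, 0.03], [0, 0, 0]],
  [[0, 0, 0], [0, 0, 0]],
  [[0, 0, 0], [0, 0, 0]],
])

```text
t: 23.6
tcp_pos: [0.447, -0.298, 0.0757]
tcp_rot: [[-1.0, -0.0, 0.0], [-0.0, 1.0, -0.0], [-0.0, -0.0, -1.0]]
force: [-0.9, -0.1, 2.1]
opening: -0.0001
grasp_force: 1.1
```

Emit:
apply_moves([
  [[0, 0, 0.03], [0, 0, 0]],
  [[0, 0, 0.02], [0, 0, 0]],
  [[0, 0, 0], [0, 0, 0]],
  [[0, 0, 0], [0, 0, 0]],
])

```text
t: 23.93
tcp_pos: [0.447, -0.2981, 0.0737]
tcp_rot: [[-1.0, -0.0, 0.0], [-0.0, 1.0, -0.0], [-0.0, -0.0, -1.0]]
force: [-0.2, 0.0, 3.1]
opening: 0.0001
grasp_force: 1.5
```

Emit:
apply_moves([
  [[0, 0, 0.03], [0, 0, 0]],
  [[0, 0, 0.02], [0, 0, 0]],
  [[0, 0, 0], [0, 0, 0]],
  [[0, 0, 0], [0, 0, 0]],
])

```text
t: 24.27
tcp_pos: [0.4471, -0.2981, 0.0719]
tcp_rot: [[-1.0, -0.0, 0.0], [-0.0, 1.0, -0.0], [-0.0, -0.0, -1.0]]
force: [-1.3, 0.6, 9.9]
opening: 0.0002
grasp_force: 4.8
```

The force of 9.9 N is above the button's 4 N, so it is fully down. I retreat now.

Emit:
apply_moves([
  [[0, 0, -0.1], [0, 0, 0]],
  [[0, 0, -0.3], [0, 0, 0]],
  [[0, 0, -0.6], [0, 0, 0]],
  [[0, 0, -0.6], [0, 0, 0]],
  [[0, 0, -0.6], [0, 0, 0]],
  [[0, 0, -0.6], [0, 0, 0]],
  [[0, 0, -0.6], [0, 0, 0]],
  [[0, 0, -0.3], [0, 0, 0]],
  [[0, 0, 0], [0, 0, 0]],
  [[0, 0, 0], [0, 0, 0]],
  [[0, 0, 0], [0, 0, 0]],
  [[0, 0, 0], [0, 0, 0]],
])

```text
t: 25.27
tcp_pos: [0.4464, -0.2976, 0.2185]
tcp_rot: [[-1.0, -0.0, -0.002], [-0.0, 1.0, 0.001], [0.002, 0.001, -1.0]]
force: [-0.6, -0.1, -0.5]
opening: 0.0002
grasp_force: 0.0
```

```bash
python3 b.py p6 red .586 -.207 && python3 -c "
from rig import env
print(env.job_done())"
```

```text
top red 275 (array([ 0.5627, -0.2286,  0.1625]), array([ 0.6081, -0.1834,  0.1996]))
  body 340 [ 0.541  -0.2506  0.0724] [ 0.6292 -0.1625  0.1884]
scene red 316 (array([ 0.5658, -0.2314,  0.1904]), array([ 0.6102, -0.1879,  0.1996]))
  body 136 [ 0.5687 -0.2392  0.1512] [ 0.6159 -0.1824  0.1641]
[ 0.4465 -0.2977  0.2187] [ 0.1 -0.5  0. ]
the job is handed in; nothing more can be done
None
```

The job is handed in at about 25 s: blue stands in the green holder, red stands on the middle of the pan, and the green button was pressed to its stop (about 10 N) and let go; no verdict was returned.

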